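Measure a drawer front with a spring tape and lock it

ROBOT

A 6-joint arm with a two-finger parallel gripper is mounted at the origin on the work surface. World frame = base frame: x ahead of the robot, y to its left, z up, the work surface at z = 0. Lengths are in m, angles in rad, forces in N, time in s.
With the tool pointing down it reaches from about 0.275 to 0.85 m from the base axis. Payload 19 kg.
Tool frame: the origin (TCP) lies at the very end of the fingers, on their centre line; the grasp point (between the pads) lies ctrl.grip_depth behind it (ctrl.grip_depth is the distance from the TCP to the grasp point, in m); z points along the fingers, y is the line along which they close (so a half turn about z gives the same grasp; the last joint's range is limited). The gripper opens to 85 mm and grips with 20 to 120 N. Pads are 22 mm wide; open, the fingers measure 114 mm over their backs; the gripper's body (76 mm by 85 mm) begins 54 mm behind the grasp point. The pads swing forward as they close: fully open they stand 13 mm farther back than shut.
Start: joints at [1.111, 0.15, 1.437, -0, 1.554, -0.134], TCP at [0.184, 0.545, 0.231] pointing down, gripper open.
Joint ranges: [-2.8, 2.8], [-0.68, 2.1], [0.12, 2.68], [-1.39, 4.53], [0.16, 2.79], [-2.81, 2.81]. Speed limits (rad/s): [1.89, 1.89, 2.22, 3.01, 3.01, 3.01].

INTERFACE

Orientations are given as a rotation vector (axis times angle).
In Python, from station import ctrl gives the robot as it stands. Calls block until the motion is done:
- ctrl.move_pose(position, orientation): joint-space move of the TCP to a pose.
- ctrl.move_linear(position, attitude=None, speed=0.15): straight line of the TCP; attitude=None keeps the orientation; speed is the mean speed in m/s.
- ctrl.set_joints(angles): joint-space move.
- ctrl.move_gripper(opening, newtons=None): finger opening in m; newtons is the grip in N (None keeps the last); returns when the fingers have stopped.
- ctrl.dwell(seconds).
- ctrl.ik(position, orientation): joint angles nearest the present ones, or None.
- ctrl.read_camera(name): name is "scene" or "top" or "wrist"; returns a dict with "pixels" (420x560x3 uint8, blue, green, red), "camera_matrix" (3x3 intrinsics, pixels), "cam_to_world" (4x4, takes a point from camera to world coordinates); the wrist camera has in their place "mount" (4x4, takes a point from camera to tool coordinates, whose origin is the TCP and whose axes are the flange's). Camera axes: x right, y down, z forward; pixel columns grow to the right and rows downward; lengths in m; the calibration is good to about 2 mm. A picture is of the moment at which its call begins: read the wrist's pose just before it. There is no depth.
A pose or a line that the arm cannot do raises ctrl.IKError and nothing moves.
- ctrl.job_done(): hands the job in; it is judged then, once.
Trained networks look in a picture, given as the dict that the camera call returned (one of the last four; its "shot" number tells which), for a name from the list of things; names that differ only in an ending like _2 or _b are one class to them, and where a whole thing is asked for, a point or a joint stands for the part that bears it (a point fixed in the world has none). Each returns a list of dicts, best first, with "score" (0 to 1); they miss things now and then, are a little off and sometimes report something else, mostly with a low value. They report only what shows in the picture. A call takes as long as a camera call.
- ctrl.silhouettes(picture, name): "pixels" (420x560 bool, what is visible of it).
- ctrl.spot_point(picture, name): "at" ([x, y, z] in m, in the coordinates of the camera as it stood for that picture, good to about 4 mm: a listed point, or the origin of a listed thing).
Readings, each from a call of its own:
- ctrl.get_time(): time.
- ctrl.get_joint_positions(): joint angles.
- ctrl.get_joint_vel(): joint speeds.
- ctrl.get_joint_torque(): joint torques, N m.
- ctrl.get_ee_pos(): TCP position.
- ctrl.get_tcp_rot(): TCP orientation.
- ctrl.get_contact_force(): force on the tool from outside, world axes, zero at the start.
- ctrl.get_wrist_torque(): the same for the moment, N m.
- ctrl.get_gripper_width(): finger opening in m.
- ctrl.get_grip_force(): force on a finger pad.
Only numpy, scipy, OpenCV 4.12 (cv2) and the standard library are available. Lean on these libraries where they do the work, as an engineer would, in place of code of your own. Each camera call takes 0.05 s, during which the arm holds its last target. There are 200 camera calls.

TASK

Measure the height of the oak drawer front that is clamped on the sloping rest: hook the tape measure's end over its upper back edge beside the clamp, draw the case straight down the slope against the spring until the case's mouth is level with the oak's lower edge, and press the lock button on the case down to lock the tape. Leave the tape lying on the slope like that, hooked, drawn out and locked, so that it can be read. Never let the tape snap back, and leave everything else where it stands.

Things in the scene. Friction and masses are not known exactly. Their poses are not given: they have to be found in the camera images.
- case_mid (a point): Centre of the tape measure's grey plastic case, a block 80 mm long (x), 42 mm wide (y) and 68 mm tall (z), about 0.5 kg; its underside is 34 mm below this point. Its x axis points out of the mouth, z up through the lock button. It starts standing on one of the two cartons, its mouth and hook at the end away from the robot, give or take 0.6 rad of yaw.
- mouth (a point): Middle of the bottom edge of the case's front (mouth) face, 40 mm ahead of the case's centre and 34 mm below it. Same axes as the case. The steel blade, 25 mm wide and 2.4 mm thick, comes out 8 mm above the underside and stays straight.
- hook (a point): Inner (case-facing) side of the steel hook plate at the blade's end, 5.5 mm below the level of the case's underside. Plate 28 mm wide, 3 mm thick, its tip 11 mm below the underside. At the start it hangs free past the carton's end, 12 mm ahead of the mouth (blade retracted).
- blade (a joint): How far the blade is drawn out of the case (m): 0 retracted, at most 0.20. The distance from mouth to the hook's inner side is this plus 12 mm. A spring pulls it back in with 2.0 N when in, 2.5 N at 0.13. Released on the slope, the unlocked case stays where it is by its weight and friction.
- lock (a joint): Travel of the lock button (m): 0 up (tape runs free), pressed down about 6 mm it clamps the blade. It needs 5 N to move and stays where it is left; press it with 8 to 15 N.
- lock_top (a point): Centre of the top of the black lock button (26 by 24 mm), on the case's top face 12 mm ahead of its centre, 14 mm above the face when up. Press along the case's -z.
- front: Oak drawer front: flat board 140 (up the slope) x 300 x 18 mm, fixed at 25 degrees, falling towards the robot. Origin: middle of its upper back edge, on the face; x up the slope, y along the edge, z out of the face. Lower edge at x = -0.140; a white deck continues flush below it to x = -0.245. Behind and under the back edge is free for the hook (the rest's deck starts 30 mm in).
- clamp: Dark steel clamp, 26 mm wide along the edge, gripping the drawer front's back edge. Origin on the edge, on the face; it reaches 33 mm in over the face, 32 mm behind the edge and 29 mm above the face. Fixed; stands at a different place along the edge each time, always leaving room for the tape on at least one side.
- carton_a: Cardboard carton 100 by 78 by 45 mm tall (x, y, z), fixed; origin under its middle. The tape measure starts on it. It may be left or right of the rest.
- carton_b: A like carton on the other side, fixed, with the mug on it.
- detergent: Bystander: white bottle with a blue label, 72 mm across, 170 mm tall; origin under its middle.
- peg_jar: Bystander: clear jar with a steel lid, 76 mm across, 110 mm tall; origin under its middle.
- mug: Bystander: white mug, 72 mm across, 85 mm tall, standing on the other carton; origin under its middle.
- screwdriver: Bystander: screwdriver lying behind the rest; origin under its middle, lies along its x.
- brush: Bystander: brush lying behind the rest; origin under its middle, lies along its x.
- can: Bystander: tin can, 68 mm across, 120 mm tall; it or the spray bottle stands just ahead of the tape; origin under its middle.
- spray: Bystander: plain white bottle, 66 mm across, 190 mm tall; origin under its middle.

How it is judged:
By the outcome, as a careful person would: the job done as asked, in the order asked, and still so for the second after the job is handed in, with the robot touching nothing.
It also fails if it takes over 53 s, if anything falls off the work surface, if the arm or the gripper's body presses on something with over 40 N, if the wrist force passes 120 N, or if a joint passes its speed limit or range.

## Working session

There is one attempt and no reset: what is moved stays moved. The work goes in short steps, each a Python script; the robot and the scene stay as the last script left them, time stands still between calls to the robot, and variables do not carry over. Pictures are saved under pics/ and viewed, at most 14 in all, crops included, and the job is handed in when it is done.

```bash
ls; mkdir -p pics; cat > h.py <<'E'
import numpy as np, cv2
from scipy.spatial.transform import Rotation as R
from station import ctrl
def world(pic,p,T=None):
    M=pic.get("cam_to_world") if T is None else T@np.array(pic["mount"])
    return (np.array(M)@np.r_[p,1])[:3]
def tool():
    T=np.eye(4);T[:3,:3]=R.from_rotvec(ctrl.get_tcp_rot()).as_matrix();T[:3,3]=ctrl.get_ee_pos();return T
def shot(n):
    T=tool() if n=="wrist" else None
    return ctrl.read_camera(n),T
E
python3 - <<'E'
from h import *
print(ctrl.grip_depth,ctrl.get_time())
for n in("scene","top","wrist"):
    p,T=shot(n); cv2.imwrite(f"pics/{n}0.png",p["pixels"])
    for k in("case_mid","mouth","hook","lock_top","front","clamp","carton_a","carton_b","can","spray","mug","detergent","peg_jar","screwdriver","brush"):
        for d in ctrl.spot_point(p,k)[:2]:
            print(n,k,round(d["score"],2),np.round(world(p,d["at"],T),4))
print(ctrl.get_time())
E
```

```text
pics
0.0187 0.0
scene case_mid 0.9 [0.4496 0.3162 0.0792]
scene case_mid 0.68 [ 4.485e-01  3.133e-01 -1.000e-04]
scene mouth 0.69 [0.4912 0.3374 0.0481]
scene hook 0.67 [0.5015 0.3466 0.0381]
scene lock_top 0.46 [0.4706 0.3296 0.13  ]
scene lock_top 0.44 [ 0.3496 -0.2917  0.0025]
scene front 0.58 [ 0.6799 -0.0193  0.1326]
scene front 0.28 [ 0.3416  0.2662 -0.0035]
scene clamp 0.59 [ 0.6754 -0.0661  0.1302]
scene clamp 0.36 [0.4636 0.3256 0.1283]
scene carton_a 0.67 [0.4457 0.3123 0.001 ]
scene carton_a 0.59 [ 4.610e-01 -3.361e-01  2.000e-04]
scene carton_b 0.67 [0.4457 0.3123 0.001 ]
scene carton_b 0.59 [ 4.610e-01 -3.361e-01  2.000e-04]
scene can 0.78 [ 0.5897 -0.3935 -0.001 ]
scene spray 0.74 [ 0.5787  0.3679 -0.0041]
scene mug 0.69 [ 0.4595 -0.3343  0.0473]
scene detergent 0.61 [ 0.3385  0.2638 -0.0008]
scene peg_jar 0.67 [ 0.3497 -0.2886  0.0015]
scene screwdriver 0.56 [7.587e-01 1.195e-01 3.000e-04]
scene brush 0.78 [ 0.7603 -0.1276  0.0023]
top case_mid 0.82 [0.4572 0.3219 0.0778]
top mouth 0.85 [0.4892 0.3381 0.0433]
top mouth 0.41 [0.4532 0.3193 0.078 ]
top hook 0.53 [0.4964 0.3471 0.0384]
top lock_top 0.56 [0.4663 0.3216 0.129 ]
top lock_top 0.46 [ 7.633e-01 -1.217e-01  2.000e-04]
top front 0.75 [ 0.68   -0.0232  0.1287]
top carton_a 0.94 [0.447  0.3101 0.0027]
top carton_a 0.63 [ 0.4636 -0.3351  0.0006]
top carton_b 0.94 [0.447  0.3101 0.0027]
top carton_b 0.63 [ 0.4636 -0.3351  0.0006]
top spray 0.76 [ 0.5819  0.3688 -0.0021]
top spray 0.44 [ 0.4634 -0.3399  0.0445]
top mug 0.6 [ 0.4659 -0.3389  0.0435]
top detergent 0.87 [0.3407 0.2646 0.0019]
top detergent 0.26 [ 0.6751 -0.0633  0.1346]
top peg_jar 0.51 [ 0.4641 -0.3335  0.0006]
top peg_jar 0.48 [0.3399 0.2636 0.0025]
top screwdriver 0.44 [0.7609 0.1201 0.0021]
top brush 0.93 [ 0.7613 -0.1268 -0.0046]
2.4
```

View pics/scene0.png

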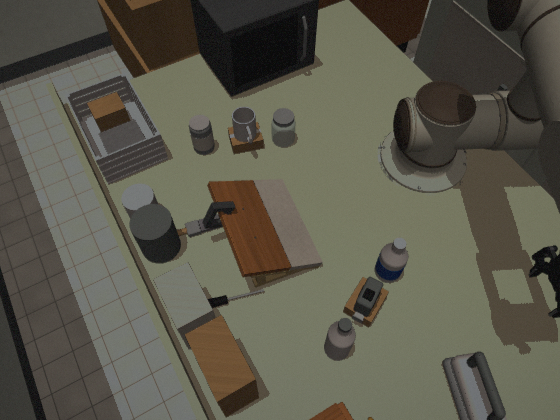

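View pics/top0.png

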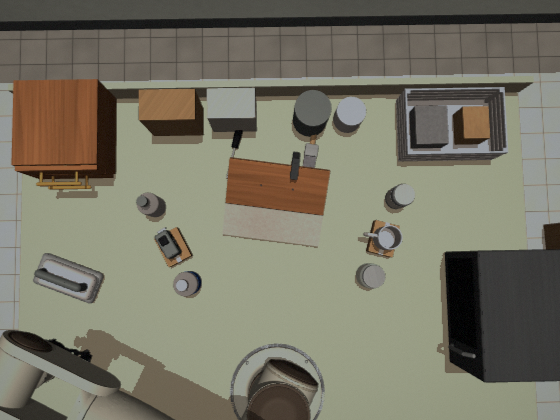

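The scene picture shows the tape at (370,293), with the spray bottle at (340,340) and the detergent at (392,262). The clamp is at (215,212) on the oak's upper edge. In the top view the tape is at (172,245) and the rest spans (223..330,158..245), slightly yawed. I'll look with the wrist camera next, first over the tape and then over the rest.

```bash
cat >> h.py <<'E'
def frame_rot(x,z):   # case/front axes from x and z
    z=z/np.linalg.norm(z); x=x-z*(x@z); x/=np.linalg.norm(x)
    return np.c_[x,np.cross(z,x),z]
def tool_rots(F):     # tool z=-F z, tool x = +-F x
    return [F@np.diag([s,-s,-1.]) for s in (1,-1)]
rv=lambda M:R.from_matrix(M).as_rotvec()
E
python3 - <<'E'
from h import *
print(np.round(R.from_rotvec(ctrl.get_tcp_rot()).as_matrix(),3))
p,_=shot("wrist");print(np.round(p["mount"],3))
yaw=0.5
F=frame_rot(np.array([np.cos(yaw),np.sin(yaw),0]),np.array([0,0,1.]))
S=frame_rot(np.array([np.cos(.436),0,np.sin(.436)]),np.array([-np.sin(.436),0,np.cos(.436)]))
for i in (0,1):
    print(i,ctrl.ik([.45,.316,.07],rv(tool_rots(F)[i])),ctrl.ik([.6,0.0,.13],rv(tool_rots(S)[i])),ctrl.ik([.5,0.0,.13],rv(tool_rots(S)[i])))
def look(name,keys):
    p,T=shot("wrist");cv2.imwrite(f"pics/{name}.png",p["pixels"])
    for k in keys:
        for d in ctrl.spot_point(p,k)[:2]:
            print(name,k,round(d["score"],2),np.round(world(p,d["at"],T),4))
    return p,T
E
```

```text
[[-0.947  0.32  -0.   ]
 [ 0.32   0.947 -0.   ]
 [-0.    -0.    -1.   ]]
[[-0.001 -0.965 -0.261  0.066]
 [ 1.    -0.001  0.    -0.001]
 [-0.001 -0.261  0.965 -0.143]
 [ 0.     0.     0.     1.   ]]
0 [ 4.72088085e-01  2.07619380e-01  1.70859725e+00 -8.88178420e-16
  1.22537602e+00  1.54288441e+00] [-0.16635384  0.00334484  1.86947352  0.09402695  0.84027267  1.35691465] [-0.21270367 -0.22289475  2.06994139  0.11685019  0.87058138  1.3019781 ]
1 [ 0.47208808  0.20761938  1.70859725  0.          1.22537602 -1.59870824] [-0.16635384  0.00334484  1.86947352  0.09402695  0.84027267 -1.784678  ] [-0.21270367 -0.22289475  2.06994139  0.11685019  0.87058138 -1.83961455]
```

```bash
cat >> h.py <<'E'
def look(name,keys):
    p,T=shot("wrist");cv2.imwrite(f"pics/{name}.png",p["pixels"])
    o={}
    for k in keys:
        for d in ctrl.spot_point(p,k)[:1]:
            o[k]=world(p,d["at"],T); print(name,k,round(d["score"],2),np.round(o[k],4))
    return p,T,o
E
python3 - <<'E'
from h import *
S=frame_rot(np.array([np.cos(.436),0,np.sin(.436)]),np.array([-np.sin(.436),0,np.cos(.436)]))
F=frame_rot(np.array([np.cos(.5),np.sin(.5),0]),np.array([0,0,1.]))
D=frame_rot(np.array([1.,0,0]),np.array([0,0,1.]))
ctrl.move_pose([.62,-.02,.36],rv(tool_rots(D)[0]))
p,T,o=look("rest1",["front","clamp"])
s=ctrl.silhouettes(p,"front")[0]; print(s["score"])
np.savez("rest1.npz",pix=s["pixels"],K=p["camera_matrix"],M=T@np.array(p["mount"]))
ctrl.move_pose([.46,.318,.30],rv(tool_rots(F)[0]))
p,T,o=look("tape1",["case_mid","mouth","hook","lock_top","carton_a","spray","detergent"])
s=ctrl.silhouettes(p,"lock_top")[0]; print(s["score"])
np.savez("tape1.npz",pix=s["pixels"],K=p["camera_matrix"],M=T@np.array(p["mount"]))
print(ctrl.get_time())
E
```

```text
rest1 front 0.84 [ 0.6812 -0.0191  0.1298]
rest1 clamp 0.96 [ 0.6771 -0.0598  0.1293]
0.87
tape1 mouth 0.7 [0.4889 0.3364 0.0431]
tape1 hook 0.55 [0.5011 0.3434 0.0415]
tape1 lock_top 0.91 [0.4661 0.3241 0.1287]
tape1 spray 0.95 [ 0.5753  0.3717 -0.004 ]
tape1 detergent 0.87 [0.3401 0.2643 0.0016]
0.94
7.075
```

View pics/rest1.png

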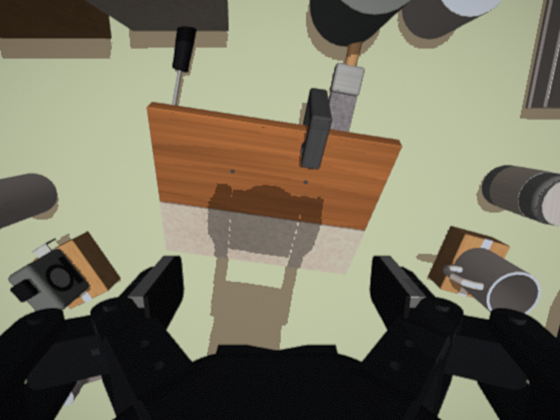

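View pics/tape1.png

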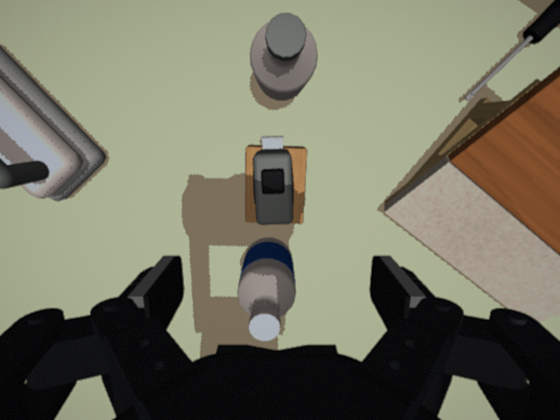

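Rest1 shows the oak corners at (150,104), (401,146), (364,230) and (160,202), the deck's lower corners at (166,248) and (348,272), and the clamp at about (316,130). In tape1 the case is at (273,187), the button at (272,181) and the hook at (271,141). I'll fit both poses to these pixels.

```bash
cat > fit.py <<'E'
from h import *
from scipy.optimize import least_squares, minimize
def proj(X,K,M):
    c=(np.linalg.inv(M)@np.c_[X,np.ones(len(X))].T)[:3]; u=K@c; return (u[:2]/u[2]).T
th=np.radians(25)
def frontF(yaw):
    return R.from_euler("z",yaw).as_matrix()@frame_rot(np.array([np.cos(th),0,np.sin(th)]),np.array([-np.sin(th),0,np.cos(th)]))
d=np.load("rest1.npz")
C=np.array([[0,.15,0],[0,-.15,0],[-.14,-.15,0],[-.14,.15,0],[-.245,.15,0],[-.245,-.15,0]])
px=np.array([[150,104],[401,146],[364,230],[160,202],[166,248],[348,272.]])
if __name__=="__main__":
    def res(q): return (proj(C@frontF(q[3]).T+q[:3],d["K"],d["M"])-px).ravel()
    r=least_squares(res,[.68,-.02,.13,0.]); print("front",np.round(r.x,4),np.round(r.fun,1))
    q=r.x; print("clamp in front",frontF(q[3]).T@(np.array([.6771,-.0598,.1293])-q[:3]))
    p,T=shot("wrist"); K=p["camera_matrix"]; M=T@np.array(p["mount"])
    s=ctrl.silhouettes(p,"case_mid")
    print([x["score"] for x in s]); m=s[0]["pixels"]
    ys,xs=np.nonzero(m); print(xs.min(),xs.max(),ys.min(),ys.max(),m.sum())
    B=np.array([[a,b,c] for a in(-.04,.04) for b in(-.021,.021) for c in(-.034,.034)])
    Bl=np.array([[a,b,-.026] for a in(.04,.055) for b in(-.0125,.0125)])
    def iou(q,pr=0):
        Rz=R.from_euler("z",q[2]).as_matrix(); im=np.zeros((1680,2240),np.uint8)
        for b in (B,Bl):
            u=proj(b@Rz.T+[q[0],q[1],.079],K,M); cv2.fillConvexPoly(im,cv2.convexHull((u*4+1.5).round().astype(np.int32)),1)
        f=cv2.resize(m.astype(np.uint8),(2240,1680),interpolation=cv2.INTER_NEAREST)
        return -(im&f).sum()/(im|f).sum()
    best=min((minimize(iou,[.452,.317,y],method="Nelder-Mead",options=dict(initial_simplex=np.array([[.452,.317,y],[.458,.317,y],[.452,.323,y],[.452,.317,y+.1]]))) for y in(.4,.5,.6)),key=lambda r:r.fun)
    print("tape",best.x,best.fun)
E
python3 fit.py
```

```text
front [ 0.6833 -0.0209  0.1254 -0.1497] [-1.5  1.7  1.2 -0.5  0.8 -0.7  0.9 -2.4  1.4  0.6 -2.9  1.4]
clamp in front [ 0.00136164 -0.03938514  0.00365277]
[0.69]
253 295 136 224 3199
tape [0.40133333 0.35433333 0.26666667] 0.0fit.py:26: RuntimeWarning: overflow encountered in scalar negative
  return -(im&f).sum()/(im|f).sum()
```

```bash
sed -i 's/return -(im&f).sum()/return -1.0*(im\&f).sum()/' fit.py
python3 fit.py; python3 - <<'E'
from fit import *
def res(q,n,px): return (proj(C[:n]@frontF(q[3]).T+q[:3],d["K"],d["M"])-px[:n]).ravel()
r=least_squares(res,[.68,-.02,.13,0.],args=(4,px));print(np.round(r.x,4),np.round(r.fun,1))
h=cv2.convexHull(np.argwhere(d["pix"])[:,::-1].astype(np.int32)); print(cv2.approxPolyDP(h,5,True)[:,0])
E
```

```text
front [ 0.6833 -0.0209  0.1254 -0.1497] [-1.5  1.7  1.2 -0.5  0.8 -0.7  0.9 -2.4  1.4  0.6 -2.9  1.4]
clamp in front [ 0.00136164 -0.03938514  0.00365277]
[0.91]
253 295 135 225 3271
tape [0.4562638  0.31804264 0.53601522] -0.9498366255755235
[ 0.6827 -0.0207  0.1248 -0.1535] [-1.3  1.7  0.7  0.5  0.1 -0.2  0.7 -2.5]
[[401 148]
 [364 229]
 [159 198]
 [147 106]
 [157 102]
 [396 139]]
```

```bash
python3 - <<'E'
from h import *
yaw=.535
F=frame_rot(np.array([np.cos(yaw),np.sin(yaw),0]),np.array([0,0,1.])); Q=rv(tool_rots(F)[0])
x,y=.4555,.318
ctrl.move_pose([x,y,.20],Q)
ctrl.move_linear([x,y,.070],speed=.1)
print(ctrl.get_contact_force())
ctrl.move_gripper(.03,40)
print(ctrl.get_gripper_width(),ctrl.get_grip_force(),ctrl.get_contact_force())
ctrl.move_linear([x,y,.21],speed=.12)
print(ctrl.get_contact_force(),ctrl.get_gripper_width())
p,T,o=look("held1",["case_mid","mouth","hook","lock_top"])
for k,v in o.items(): print(k,np.round(T[:3,:3].T@(v-T[:3,3]),4))
print(ctrl.get_time())
E
```

```text
[-0.18386777 -0.29158524 -0.19707742]
0.04180024119535611 41.036691069602966 [-1.06678261  0.76937248  5.08215215]
[-1.03886457  0.17502424 -6.23882255] 0.04198264134652342
held1 mouth 0.63 [0.4882 0.3336 0.1839]
held1 hook 0.6 [0.5032 0.3434 0.1764]
held1 lock_top 0.57 [0.467  0.325  0.2667]
mouth [0.0365 0.0032 0.0252]
hook [0.0543 0.0025 0.0327]
lock_top [ 0.0137 -0.0001 -0.0576]
11.2417
```

View pics/held1.png

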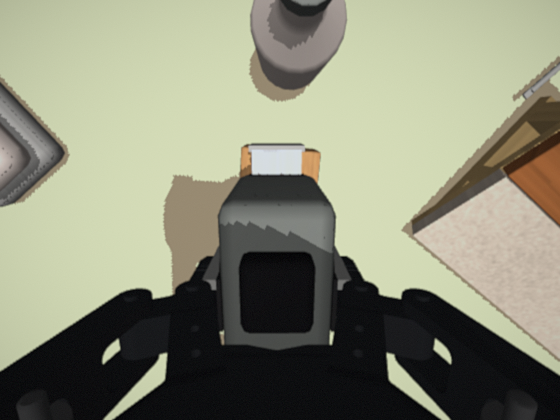

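Held1 shows the case gripped squarely, with the button at (239–318, 252–332) and the hook plate at (248–304, 145–175). The button agrees with my model of the grasp. I'll carry the case to the rest and set it down by force feedback.

```bash
cat >> h.py <<'E'
th=np.radians(25); YF=-.15; O=np.array([.683,-.0205,.127])
FF=R.from_euler("z",YF).as_matrix()@frame_rot(np.array([np.cos(th),0,np.sin(th)]),np.array([-np.sin(th),0,np.cos(th)]))
QF=rv(FF@np.diag([1.,-1,-1]))
def tcp_for_mouth(m): return O+FF@(np.array(m)-[.040,0,-.025])
def mouth_now(): return FF.T@(ctrl.get_ee_pos()-O)+[.040,0,-.025]
E
python3 - <<'E'
from h import *
from fit import proj
p,T=shot("wrist"); 
X=np.array([[.025,0,-.057],[-.001,0,-.057],[.055,0,.0158],[.04,0,-.043],[.04,0,.0]])
print(np.round(proj(X,p["camera_matrix"],np.array(p["mount"])),1))
pos=ctrl.get_ee_pos()
ctrl.move_linear([pos[0],pos[1],.29],speed=.25)
ctrl.move_pose(tcp_for_mouth([-.003,.03,.08]),QF)
ctrl.move_linear(tcp_for_mouth([-.003,.03,.022]),speed=.12)
print(ctrl.get_contact_force(),mouth_now(),ctrl.get_time())
p,T,o=look("above1",["mouth","hook","front","clamp"])
s,_=shot("scene"); cv2.imwrite("pics/scene2.png",s["pixels"])
for k in ("mouth","hook"):
    for e in ctrl.spot_point(s,k)[:1]: o["s"+k]=world(s,e["at"])
for k,v in o.items(): print(k,np.round(FF.T@(v-O),4))
i=p["pixels"]; j=s["pixels"][140:300,180:340]
cv2.imwrite("pics/both2.png",np.hstack([cv2.resize(i,(480,360)),cv2.resize(j,(320,360))]))
E
```

```text
[[274.5 263.3]
 [274.7 337.7]
 [275.3 145.3]
 [274.7 203.3]
 [275.2 180.5]]
[-0.75747192  0.10383168 -5.63895894] [-0.00268587  0.03029997  0.02239864] 13.675
above1 mouth 0.77 [0.6758 0.0076 0.1449]
above1 hook 0.72 [0.6903 0.007  0.1442]
above1 front 0.94 [ 0.6788 -0.0168  0.1307]
above1 clamp 0.55 [ 0.6769 -0.0647  0.1277]
mouth [-0.0027  0.0267  0.021 ]
hook [0.0101 0.0283 0.0142]
front [-0.0027  0.003   0.0053]
clamp [ 0.0008 -0.0446  0.0004]
smouth [0.001  0.0306 0.023 ]
shook [0.0102 0.0303 0.0173]
```

View pics/both2.png

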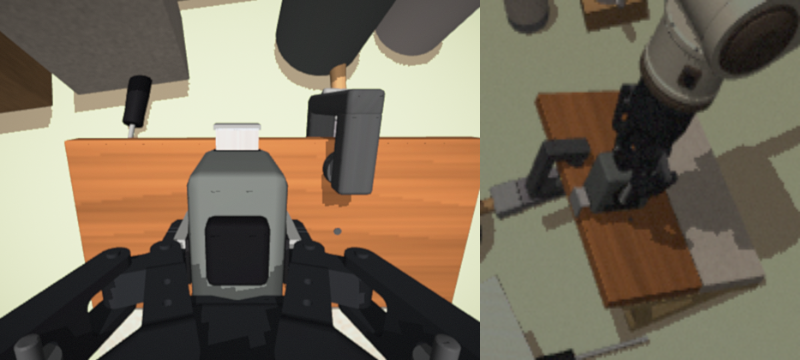

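The picture shows the case square to the edge. The oak's upper edge is at about row 160 in full-image pixels, the hook tip is beyond it, and the clamp is well to the right. I'll check the edge position numerically before lowering.

```bash
python3 - <<'E'
from h import *
from fit import proj
p,T=shot("wrist"); K=p["camera_matrix"]; M=T@np.array(p["mount"])
for X in ([0,.08,0],[0,.15,0],[0,.08,.003],[.003,.08,0],[-.14,.15,0],[0,-.03,0]):
    print(X,np.round(proj(O+np.array([X])@FF.T,K,M),1))
g=p["pixels"].astype(int)
for c in (120,180,340,460,540): # oak edge row: strongest blue drop
    b=g[120:200,c,0]; print(c,120+np.argmax(b[:-3]-b[3:])+2)
r=g[200,20:160,0]; print("left col row200",20+np.argmax(r[:-3]-r[3:])+2)
print(np.round(proj(O+np.array([[-.03,.15,0],[-.05,.15,0]])@FF.T,K,M),1))
E
```

```text
[0, 0.08, 0] [[192.8 163.4]]
[0, 0.15, 0] [[ 77.8 163.5]]
[0, 0.08, 0.003] [[191.5 164. ]]
[0.003, 0.08, 0] [[192.5 158.5]]
[-0.14, 0.15, 0] [[110. 357.]]
[0, -0.03, 0] [[373.7 163.3]]
120 161
180 161
340 160
460 159
540 159
left col row200 80
[[ 85.7 211. ]
 [ 90.6 240.6]]
```

```bash
sed -i 's/^QF=/O=O+FF[:,0]*.002\nQF=/' h.py
python3 - <<'E'
from h import *
n=FF[:,2]
ctrl.move_linear(tcp_for_mouth([-.002,.03,.008]),speed=.1)
f0=ctrl.get_contact_force(); z=.008
while z>-.012:
    z-=.001; ctrl.move_linear(tcp_for_mouth([-.002,.03,z]),speed=.03)
    f=ctrl.get_contact_force()-f0
    if f@n>4: break
print("z",z,FF.T@f,mouth_now(),ctrl.get_time())
p,T,o=look("down1",["mouth","hook"])
for k,v in o.items(): print(k,np.round(FF.T@(v-O),4))
s,_=shot("scene")
cv2.imwrite("pics/both3.png",np.hstack([cv2.resize(p["pixels"],(480,360)),cv2.resize(s["pixels"][140:300,180:340],(320,360))]))
E
```

```text
z 0.003 [-1.88903312 -0.54630703  5.83031781] [-0.00189417  0.0300159   0.00316679] 15.6667
down1 mouth 0.72 [0.6869 0.0059 0.1305]
down1 hook 0.96 [0.7031 0.0037 0.1281]
mouth [-0.0006  0.0267  0.0032]
hook [ 0.0132  0.027  -0.0059]
```

View pics/both3.png

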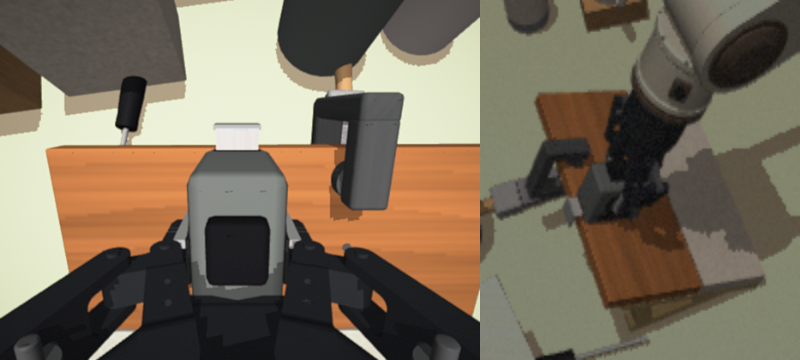

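The case is on the face and the hook is past the edge: plate end at (237,124), edge at row 147. I'll draw slowly and check for the spring pull.

```bash
python3 - <<'E'
from h import *
f00=np.array([-0.757,.104,-5.639])
for x in (-.012,-.03,-.09,-.138):
    ctrl.move_linear(tcp_for_mouth([x,.03,.0036]),speed=.06)
    print(x,np.round(FF.T@(ctrl.get_contact_force()-f00),2),np.round(mouth_now(),4),ctrl.get_gripper_width())
p,T,o=look("drawn1",["mouth","hook"])
for k,v in o.items(): print(k,np.round(FF.T@(v-O),4))
s,_=shot("scene")
for k in("mouth","hook"):
    for e in ctrl.spot_point(s,k)[:1]: print("s",k,np.round(FF.T@(world(s,e["at"])-O),4))
cv2.imwrite("pics/both4.png",np.hstack([cv2.resize(p["pixels"],(480,360)),cv2.resize(s["pixels"][140:300,180:340],(320,360))]))
from fit import proj
K=p["camera_matrix"];M=T@np.array(p["mount"])
print(np.round(proj(O+np.array([[-.14,.03,.003],[-.14,.09,.003],[-.14,-.03,.003],[-.137,.09,.003],[0,.09,.003]])@FF.T,K,M),1),ctrl.get_time())
E
```

```text
-0.012 [ 0.22 -0.06 -0.51] [-0.0126  0.03    0.0035] 0.04165125864792727
-0.03 [ 3.55  0.59 -1.25] [-0.0301  0.03    0.0037] 0.04165147575637032
-0.09 [ 3.53  0.58 -0.7 ] [-0.0897  0.03    0.0036] 0.04123525687168906
-0.138 [ 2.87  0.41 -0.58] [-0.1377  0.03    0.0037] 0.04150146072426739
drawn1 mouth 0.86 [0.5638 0.0236 0.0755]
mouth [-0.1366  0.0258  0.0059]
s mouth [-0.1374  0.0261  0.0027]
s hook [-0.0026  0.0283 -0.0037]
[[ 274.9  177.6]
 [ 164.9  177.7]
 [ 384.9  177.5]
 [ 164.4  172.2]
 [ 134.1 -146.1]] 19.0333
```

View pics/both4.png

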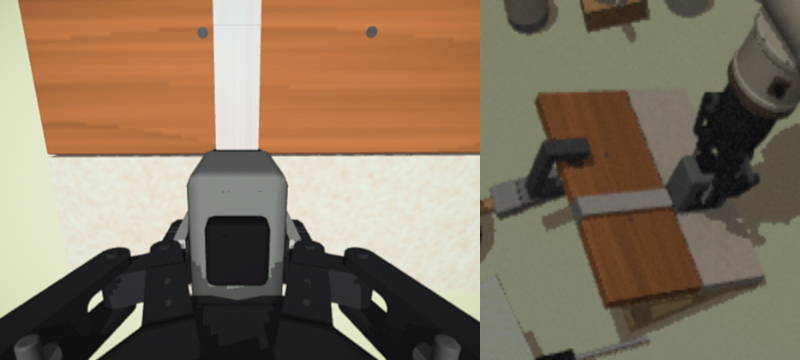

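View pics/drawn1.png

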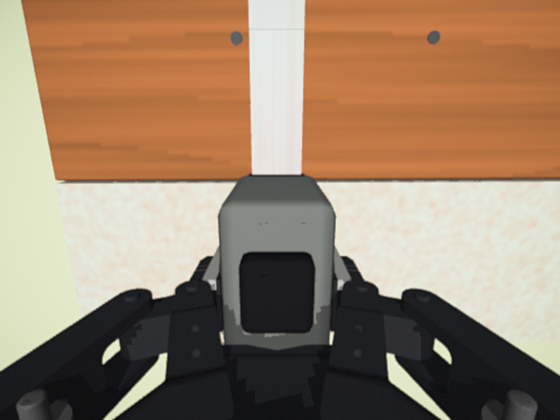

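The hook is engaged (about 3 N of spring pull). The oak/deck line is at row 180 and the case mouth at about row 175, so it is still about 3 mm short. I'll move 2.5 mm on and zoom in.

```bash
python3 - <<'E'
from h import *
ctrl.move_linear(tcp_for_mouth([-.1402,.03,.0036]),speed=.02)
p,T=shot("wrist"); print(mouth_now(),ctrl.get_time())
c=p["pixels"][150:215,205:345]; cv2.imwrite("pics/zoom5.png",cv2.resize(c,None,fx=5.6,fy=5.6,interpolation=cv2.INTER_CUBIC))
from fit import proj
m=mouth_now()
X=np.array([m+[0,y,0] for y in(-.021,.021)]+[m+[0,y,.068] for y in(-.021,.021)]); print(proj(O+X@FF.T,p["camera_matrix"],T@np.array(p["mount"])))
E
```

```text
[-0.14025809  0.03000784  0.00361077] 19.3417
[[313.6524938  173.38663453]
 [236.04552659 173.442682  ]
 [337.26506322 204.98414453]
 [210.32938184 205.06872764]]
```

View pics/zoom5.png

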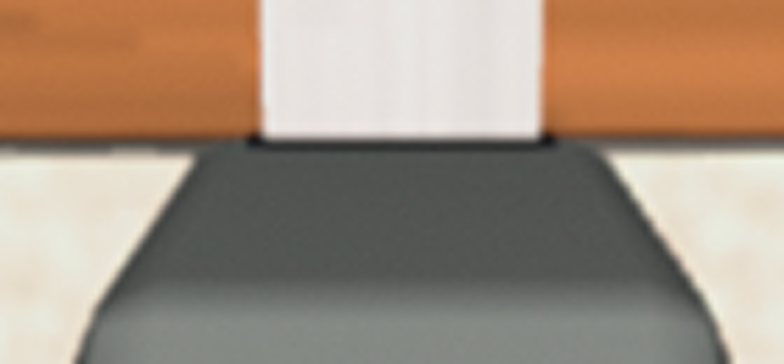

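The mouth's bottom edge (row 175.5) now coincides with the oak/deck seam (rows 174.5–177). I'll release, back off and check that it stays.

```bash
python3 - <<'E'
from h import *
ctrl.move_linear(tcp_for_mouth([-.1402,.03,.003]),speed=.02)
ctrl.move_gripper(.075); ctrl.dwell(.2)
ctrl.move_linear(tcp_for_mouth([-.1402,.03,.075]),speed=.12)
p,T,o=look("rel1",["mouth","lock_top","case_mid"])
for k,v in o.items(): print(k,np.round(FF.T@(v-O),4))
print(ctrl.get_contact_force(),ctrl.get_time())
E
```

```text
rel1 mouth 0.71 [0.5609 0.0245 0.0717]
rel1 lock_top 0.68 [0.5051 0.0352 0.135 ]
mouth [-0.1409  0.0263  0.0038]
lock_top [-0.1656  0.0284  0.0851]
[-0.11692023 -0.25207697  0.50784496] 21.1667
```

View pics/rel1.png

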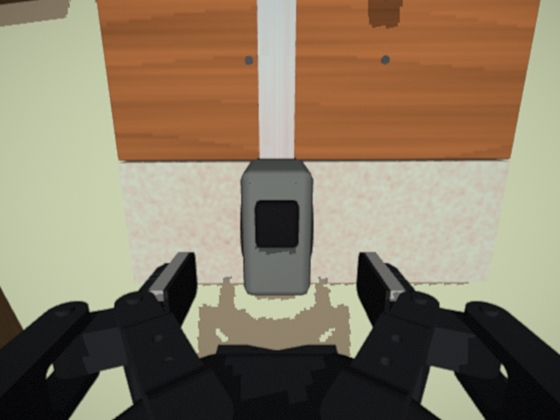

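The tape stayed put: mouth at row 159, seam at row 160, button at (277,223). Now I'll press the lock.

```bash
python3 - <<'E'
from h import *
n=FF[:,2]; P=lambda z:O+FF@np.array([-.168,.0295,z])
ctrl.move_gripper(0.0)
ctrl.move_linear(P(.125),speed=.12)
ctrl.move_linear(P(.095),speed=.1)
f0=ctrl.get_contact_force(); z=.092; log=[]
while z>.072:
    z-=.001; ctrl.move_linear(P(z),speed=.04); f=FF.T@(ctrl.get_contact_force()-f0); log.append((round(z,4),np.round(f,1).tolist()))
    if f[2]>10: break
print(*log,sep="\n")
ctrl.move_linear(P(.15),speed=.12)
p,T,o=look("locked1",["mouth","lock_top","hook"])
for k,v in o.items(): print(k,np.round(FF.T@(v-O),4))
s,_=shot("scene")
for k in("mouth","hook","lock_top"):
    for e in ctrl.spot_point(s,k)[:1]: print("s",k,np.round(FF.T@(world(s,e["at"])-O),4))
cv2.imwrite("pics/both6.png",np.hstack([cv2.resize(p["pixels"],(480,360)),cv2.resize(s["pixels"][140:300,180:340],(320,360))]))
print(ctrl.get_time())
E
```

```text
(0.091, [0.4, -0.8, -0.3])
(0.09, [-0.5, -1.3, -0.5])
(0.089, [-0.2, -0.1, 0.1])
(0.088, [0.1, -0.0, -0.5])
(0.087, [-1.2, -1.9, -0.2])
(0.086, [-0.7, -0.3, -0.3])
(0.085, [-0.6, -0.3, -0.2])
(0.084, [-1.3, -0.9, 1.4])
(0.083, [0.1, -0.9, 1.7])
(0.082, [-0.2, -0.6, 1.7])
(0.081, [0.5, -0.4, 0.5])
(0.08, [0.7, -1.0, 1.6])
(0.079, [0.3, -0.5, 0.9])
(0.078, [-0.2, 0.2, 2.9])
(0.077, [-0.4, -0.4, 6.9])
(0.076, [-1.3, -1.5, 9.7])
(0.075, [-2.8, -0.8, 12.5])
locked1 mouth 0.82 [0.5621 0.0237 0.0728]
locked1 lock_top 0.93 [0.5103 0.0364 0.1306]
mouth [-0.1392  0.0256  0.0042]
lock_top [-0.1629  0.0304  0.079 ]
s mouth [-0.1375  0.028   0.0043]
s hook [-0.0009  0.0298 -0.0028]
s lock_top [-0.169   0.0319  0.0803]
28.125
```

View pics/both6.png

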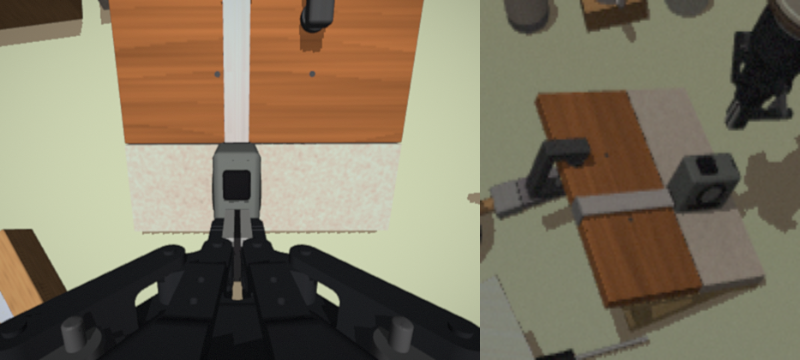

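Both views show the tape hooked over the edge and drawn out straight. The mouth is on the seam (row 143). The button is down: it moved about 6 mm and ended at 12.5 N.

```bash
python3 -c "
from h import *
print(ctrl.job_done())"
```

```text
the job is handed in; nothing more can be done
None
```

The tape is hooked over the oak's upper back edge, drawn out until the mouth is level with the lower edge, and locked; the job was handed in at about 28 s on the robot's clock, with no verdict returned.

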